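Pack milk sample pots in interlocked totes and send the stack to the label reader

ROBOT

A 6-joint arm with a two-finger parallel gripper is mounted at the origin on the work surface. World frame = base frame: x ahead of the robot, y to its left, z up, the work surface at z = 0. Lengths are in m, angles in rad, forces in N, time in s.
With the tool pointing down it reaches from about 0.225 to 0.875 m from the base axis. Payload 3.4 kg.
Tool frame: the origin (TCP) lies where the fingers leave the gripper's body, on its centre line; the fingertips stand 73 mm ahead of it and the grasp point (between the pads) lies 54 mm ahead of it; z points along the fingers, y is the line along which they close (so a half turn about z gives the same grasp; the last joint's range is limited). The gripper opens to 85 mm and grips with 20 to 120 N. Pads are 22 mm wide; open, the fingers measure 114 mm over their backs; the gripper's body (76 mm by 85 mm) begins 54 mm behind the grasp point. The pads swing forward as they close: fully open they stand 13 mm farther back than shut.
Start: joints at [-1.283, 0.276, 1.505, -0, 1.361, -0.121], TCP at [0.229, -0.528, 0.304] pointing down, gripper open.
Joint ranges: [-2.89, 2.89], [-0.75, 2.08], [0.22, 2.7], [-1.18, 4.32], [0.11, 2.71], [-2.7, 2.7]. Speed limits (rad/s): [2.57, 2.57, 3.14, 3.14, 3.14, 3.14].

INTERFACE

Orientations are given as a unit quaternion [w, x, y, z].
In Python, from rig import arm, move_gripper, planner, viewer, job, models, status gives the robot as it stands. Calls block until the motion is done:
- arm.move_pose(position, orientation): joint-space move of the TCP to a pose.
- arm.line_to(position, orientation=None, rate=0.15, threshold=None): straight line of the TCP; orientation=None keeps the orientation; rate is the mean speed in m/s. With threshold (N) it stops when the force on the tool has changed by that much, and returns True; else False.
- arm.goto_joints(angles): joint-space move.
- move_gripper(opening, strength=None): finger opening in m; strength is the grip in N (None keeps the last); returns when the fingers have stopped.
- arm.sleep(seconds).
- planner.inverse_kinematics(position, orientation): joint angles nearest the present ones, or None.
- viewer.snapshot(name): name is "scene" or "top"; returns a dict with "frame" (480x640x3 uint8, red, green, blue), "z_map" (480x640 float32, m along the optical axis (not along the pixel's ray), 0 where there is no reading), "fx", "fy", "cx", "cy" (pixels), "k1" (the pictures are not rectified: a ray, as slopes to the right and down, at radius r is drawn at 1 + k1 r^2 times it, then the intrinsics apply), "pose" (4x4, takes a point from camera to world coordinates). Camera axes: x right, y down, z forward; pixel columns grow to the right and rows downward; lengths in m; the calibration is good to about 2 mm. A picture is of the moment at which its call begins.
A pose or a line that the arm cannot do raises arm.Unreachable and nothing moves.
- job.hand_in(): hands the job in; it is judged then, once.
Trained networks look in the newest picture that a camera, given by its name, has taken for a name from the list of things; names that differ only in an ending like _2 or _b are one class to them, and where a whole thing is asked for, a point or a joint stands for the part that bears it (a point fixed in the world has none). Each returns a list of dicts, best first, with "score" (0 to 1); they miss things now and then, are a little off and sometimes report something else, mostly with a low value. They report only what shows in the picture. A call takes as long as a camera call. They do not tell look-alikes from the thing itself.
- models.look_for(camera, thing): "rect" ([left, top, right, bottom] in pixels, round what is visible of it).
Readings, each from a call of its own:
- status.current_time(): time.
- status.current_joint_positions(): joint angles.
- status.current_dq(): joint speeds.
- status.current_tau(): joint torques, N m.
- status.current_ee_pos(): TCP position.
- status.current_eef_rot(): TCP orientation.
- status.current_force(): force on the tool from outside, world axes, zero at the start.
- status.current_torque(): the same for the moment, N m.
- status.current_width(): finger opening in m.
- status.current_grip_force(): force on a finger pad.
Only numpy, scipy, OpenCV 4.12 (cv2) and the standard library are available. Lean on these libraries where they do the work, as an engineer would, in place of code of your own. Each camera call takes 0.05 s, during which the arm holds its last target. There are 200 camera calls.

TASK

Build one stack of all three blue totes on the carrier, each tote turned end for end against the one below so that it stands locked on its ledges instead of nesting into it, with every red-capped sample pot standing upright in a tote, one or two pots in each. When the stack is complete and loaded, push the carrier along its rail fully home at the label reader, past the spring catch. Leave the other things on the bench where they are.

Things in the scene. Friction and masses are not known exactly. Their poses are not given: they have to be found in the camera images.
- tote1_mid (a point): centre of a blue stack-and-nest tote, half-way up. Open-topped, 200 mm long (x), 66 wide (y), 78 high (z up); origin 39 mm above the underside. +x is the label end (yellow rim strip and label holder); the -x end is all blue. Grip across the upright skirt, 66 mm over the outside, that runs along both long sides from the rim to 40 mm below it. 0.18 kg. All three totes are alike
- tote2_mid (a point): centre of the second tote, like tote1. Inside the end walls are ledges 8 mm below the rim (two corners at the label end, the middle of the other end), with feet underneath. On another tote the same way round a tote nests, 40 mm higher than it; turned end for end, its feet stand on the ledges, 70 mm higher, with 4 mm free play each way on entering the mouth
- tote3_mid (a point): centre of the third tote, like tote1. At the start the empty totes are nested in one pile on the bench, all one way round, tote1 lowest, tote3 on top; they lift straight out (clear after 40 mm). Inside a tote: floor 3 mm thick, 150 mm long and 44 mm wide, leaning walls, mouth 60 mm wide
- tote1_label (a point): middle of the yellow-marked label end of tote1, half-way up, 100 mm along its +x from its centre
- tote2_label (a point): middle of the yellow-marked label end of tote2, half-way up, 100 mm along its +x from its centre
- tote3_label (a point): middle of the yellow-marked label end of tote3, half-way up, 100 mm along its +x from its centre
- pot1_mid (a point): centre, half-way up, of an upright white sample pot with a red cap, 36 mm in diameter, 60 mm tall, 0.05 to 0.1 kg, half full so bottom-heavy. Three to five pots are present. Two fit in a tote, 34 mm either side of its middle along its length (a lone one may stand in the middle); inside a tote the fingers fit beside a pot along the tote's length, not across it
- pot2_mid (a point): centre, half-way up, of an upright white sample pot with a red cap, 36 mm in diameter, 60 mm tall, 0.05 to 0.1 kg, half full so bottom-heavy. Three to five pots are present. Two fit in a tote, 34 mm either side of its middle along its length (a lone one may stand in the middle); inside a tote the fingers fit beside a pot along the tote's length, not across it
- pot3_mid (a point): centre, half-way up, of an upright white sample pot with a red cap, 36 mm in diameter, 60 mm tall, 0.05 to 0.1 kg, half full so bottom-heavy. Three to five pots are present. Two fit in a tote, 34 mm either side of its middle along its length (a lone one may stand in the middle); inside a tote the fingers fit beside a pot along the tote's length, not across it
- pot4_mid (a point): centre, half-way up, of an upright white sample pot with a red cap, 36 mm in diameter, 60 mm tall, 0.05 to 0.1 kg, half full so bottom-heavy. Three to five pots are present. Two fit in a tote, 34 mm either side of its middle along its length (a lone one may stand in the middle); inside a tote the fingers fit beside a pot along the tote's length, not across it
- pot5_mid (a point): centre, half-way up, of an upright white sample pot with a red cap, 36 mm in diameter, 60 mm tall, 0.05 to 0.1 kg, half full so bottom-heavy. Three to five pots are present. Two fit in a tote, 34 mm either side of its middle along its length (a lone one may stand in the middle); inside a tote the fingers fit beside a pot along the tote's length, not across it
- nest (a point): centre of the carrier's tote nest, on its top face 33 mm above the bench; moves with the carrier. x points along the rail, away from the robot, the way the carrier is pushed; z up. 10 mm high black cheeks hold one tote, long side along x, either way round, with 4 mm free play each way
- push_plate (a point): middle of the face to push: the near (-x) side of the carrier's upright black plate, 152 mm behind the nest centre, 40 mm above the nest floor; axes as the nest. The plate is 60 mm wide, 12 thick, its top 66 mm above the nest floor, its far side 40 mm short of the end of a seated tote
- carrier (a joint): travel of the carrier along its rail, m: 0 at the loading end (near the robot), 0.140 against the stop at the label reader. Starts at 0 to 0.035 and stays where it is left (friction 3.5 N). From about 0.12 a sprung roller beside the rail resists, about 11 N in all with the friction; past 0.131 it snaps in behind
- reagent: amber glass bottle with a black cap, 44 mm in diameter, 84 mm tall; origin under its centre, on the bench. To be left alone
- beaker_jar: glass jar with a yellow lid, 46 mm in diameter, 62 mm tall; origin under its centre, on the bench. To be left alone
There are look-alikes about, which are no part of the job. What is shaped like the part that bears tote1_mid but turquoise is not meant.

How it is judged:
By the outcome, as a careful person would: the job done as asked, in the order asked, and still so for the second after the job is handed in, with the robot touching nothing.
Of pot1, pot2, pot3, pot4, pot5 only 3 to 5 are there at a start; the rules pass over those that are not, and their reading is None.
At some moment in a run one of pot1, pot2, pot3, pot4, pot5 may be knocked a few centimetres aside while the robot is not near it.
It also fails if it takes over 210 s, if anything falls off the work surface, if the arm or the gripper's body presses on something with over 40 N, if the wrist force passes 120 N, or if a joint passes its speed limit or range.

## Working session

There is one attempt and no reset: what is moved stays moved. The work goes in short steps, each a Python script; the robot and the scene stay as the last script left them, time stands still between calls to the robot, and variables do not carry over. Pictures are saved under pics/ and viewed, at most 14 in all, crops included, and the job is handed in when it is done.

```bash
ls; mkdir -p pics
cat > h.py <<'E'
import numpy as np, cv2
from rig import arm, move_gripper, planner, viewer, job, models, status
def snap(cam,name=None):
    s=viewer.snapshot(cam)
    if name: cv2.imwrite(f'pics/{name}.png',s['frame'][:,:,::-1])
    return s
def cloud(s):
    K=np.array([[s['fx'],0,s['cx']],[0,s['fy'],s['cy']],[0,0,1.]])
    v,u=np.mgrid[:480,:640]
    p=np.stack([u,v],-1).reshape(-1,1,2).astype(np.float64)
    n=cv2.undistortPoints(p,K,np.array([s['k1'],0,0,0.])).reshape(480,640,2)
    z=s['z_map'].astype(float)
    c=np.dstack([n[...,0]*z,n[...,1]*z,z])
    w=c@s['pose'][:3,:3].T+s['pose'][:3,3]
    w[z==0]=np.nan
    return w
E
python3 - <<'E'
from h import *
for c in ['scene','top']:
    s=snap(c,c+'0'); np.savez(c+'0.npz',f=s['frame'],w=cloud(s)); print(c,s['pose'].round(3).tolist(),s['fx'],s['k1'])
    for t in ['tote1_mid','pot1_mid','nest','reagent','beaker_jar']:
        print(t,[(np.round(d['rect']).tolist(),round(d['score'],2)) for d in models.look_for(c,t)])
print(status.current_time())
E
```

```text
pics
scene [[-0.43, 0.604, -0.671, 1.234], [0.903, 0.274, -0.332, 0.447], [-0.017, -0.749, -0.663, 0.902], [0.0, 0.0, 0.0, 1.0]] 577.0919179552906 -0.05885955618592735
tote1_mid [([425.0, 193.0, 497.0, 255.0], 0.66), ([385.0, 294.0, 499.0, 341.0], 0.55)]
pot1_mid [([386.0, 295.0, 490.0, 342.0], 0.64), ([386.0, 256.0, 505.0, 304.0], 0.61)]
nest [([383.0, 278.0, 498.0, 315.0], 0.66)]
reagent [([386.0, 281.0, 497.0, 316.0], 0.4)]
beaker_jar [([137.0, 207.0, 163.0, 245.0], 0.92)]
top [[-0.024, -0.992, 0.125, 0.253], [-0.999, 0.021, -0.03, 0.066], [0.027, -0.126, -0.992, 1.311], [0.0, 0.0, 0.0, 1.0]] 593.8745092464453 -0.1799920645332448
tote1_mid [([155.0, 205.0, 231.0, 255.0], 0.65), ([146.0, 281.0, 234.0, 369.0], 0.6)]
pot1_mid []
nest [([305.0, 116.0, 353.0, 240.0], 0.9), ([120.0, 170.0, 223.0, 252.0], 0.51), ([407.0, 190.0, 426.0, 207.0], 0.45), ([156.0, 208.0, 231.0, 255.0], 0.43)]
reagent [([486.0, 229.0, 512.0, 252.0], 0.85), ([146.0, 202.0, 227.0, 251.0], 0.67)]
beaker_jar [([483.0, 192.0, 502.0, 215.0], 0.63), ([409.0, 238.0, 427.0, 261.0], 0.46)]
0.6
```

View pics/scene0.png

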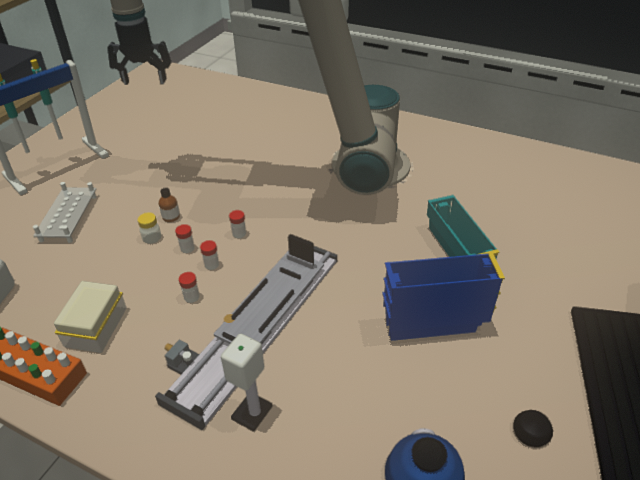

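View pics/top0.png

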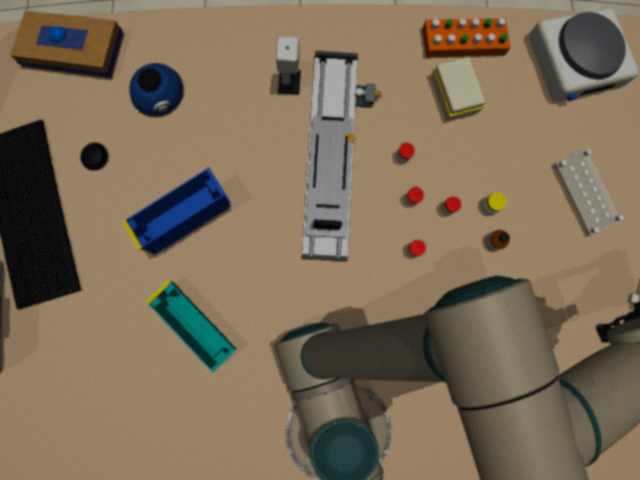

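Pots (red caps, top view): (406,150), (415,195), (452,204), (416,247), so four of them. The blue tote pile is at (178,211) with its yellow end at (132,235). Look-alikes to avoid are the turquoise tote at (190,325) and the blue flask at (156,90). The bottle at (500,239) and jar at (497,202) stay put. The carrier nest is around (332,165) and the push plate at (328,223).

```bash
cat >> h.py <<'E'
def masks(f):
    h=cv2.cvtColor(f,cv2.COLOR_RGB2HSV).astype(int); H,S,V=h[...,0],h[...,1],h[...,2]
    return dict(red=((H<6)|(H>174))&(S>170)&(V>90), blue=(H>108)&(H<128)&(S>150)&(V>40), yellow=(H>22)&(H<34)&(S>170)&(V>120))
def blobs(m,w,amin=30):
    n,l,st,c=cv2.connectedComponentsWithStats(m.astype(np.uint8))
    out=[]
    for i in range(1,n):
        if st[i,4]>=amin: out.append((c[i].round(0),st[i,4],w[l==i]))
    return out
def pots(s=None,w=None):
    if s is None: s=snap('top')
    if w is None: w=cloud(s)
    f=s['frame'] if isinstance(s,dict) else s
    r=[]
    for c,a,p in blobs(masks(f)['red'],w):
        zt=np.nanpercentile(p[:,2],80); q=p[p[:,2]>zt-.006]
        e,_=cv2.minEnclosingCircle(q[:,:2].astype(np.float32))
        r.append((np.nanmean(q[:,:2],0).round(4),round(zt,3),c,a))
    return r
E
python3 - <<'E'
from h import *
for c in ['scene','top']:
    d=np.load(c+'0.npz'); f,w=d['f'],d['w']; m=masks(f); print(c)
    for p in pots(f,w): print('pot',*p)
    for k in ['blue','yellow']:
        for b,a,p in blobs(m[k],w,20):
            if c=='top' and not(100<b[0]<240 and 150<b[1]<270): continue
            if c=='scene' and not(370<b[0]<520 and 230<b[1]<350): continue
            zt=np.nanpercentile(p[:,2],97); q=p[p[:,2]>zt-.012]
            print(k,b,a,'ztop',zt.round(4),'rect',[np.round(x,4) for x in cv2.minAreaRect(q[:,:2].astype(np.float32))], q.mean(0).round(4))
# carrier: points by height
    R=(w[...,1]>-.05)&(w[...,1]<.12)&(w[...,0]>.2)&(w[...,0]<.8)
    for lo,hi in [(.085,.11),(.039,.05),(.028,.037)]:
        q=w[R&(w[...,2]>lo)&(w[...,2]<hi)]
        print(lo,len(q),np.round(np.percentile(q,[1,50,99],axis=0),4).tolist())
d=np.load('top0.npz');f=d['f'][20:270,110:470]
cv2.imwrite('pics/crop1.png',cv2.resize(f,None,fx=2.2,fy=2.2,interpolation=cv2.INTER_CUBIC)[:,:,::-1])
E
```

```text
scene
pot [ 0.3976 -0.1776] 0.063 [236. 215.] 94
pot [ 0.4919 -0.2604] 0.063 [183. 229.] 106
pot [ 0.5137 -0.1785] 0.063 [208. 246.] 116
pot [ 0.6138 -0.1638] 0.063 [187. 278.] 143
blue [456. 257.] 31 ztop 0.1609 rect [array([0.4303, 0.333 ]), array([0.0056, 0.0472]), np.float64(30.2851)] [0.4308 0.3332 0.1587]
blue [486. 261.] 46 ztop 0.1534 rect [array([0.4098, 0.3855]), array([0.0182, 0.013 ]), np.float64(25.1319)] [0.4098 0.3861 0.1508]
blue [392. 276.] 159 ztop 0.1619 rect [array([0.525 , 0.2442]), array([0.0636, 0.0195]), np.float64(31.6)] [0.5263 0.2419 0.1578]
blue [455. 281.] 204 ztop 0.161 rect [array([0.4981, 0.3426]), array([0.0215, 0.1792]), np.float64(37.0868)] [0.4926 0.3487 0.1579]
blue [388. 291.] 40 ztop 0.1224 rect [array([0.5276, 0.2369]), array([0.0589, 0.0044]), np.float64(31.882)] [0.5289 0.2375 0.1199]
blue [387. 305.] 39 ztop 0.0823 rect [array([0.5287, 0.2381]), array([0.0592, 0.0043]), np.float64(30.5376)] [0.5292 0.2378 0.0797]
yellow [495. 263.] 127 ztop 0.1625 rect [array([0.423 , 0.4051]), array([0.0644, 0.0089]), np.float64(32.243)] [0.4231 0.4056 0.15
[... 287 characters left out ...]
 -0.1642] 0.062 [406. 150.] 186
pot [ 0.5089 -0.1798] 0.062 [415. 194.] 198
pot [ 0.4866 -0.2613] 0.062 [453. 204.] 190
pot [ 0.3933 -0.1785] 0.061 [417. 247.] 206
blue [177. 208.] 3113 ztop 0.159 rect [array([0.4723, 0.3178]), array([0.0677, 0.1945]), np.float64(31.3617)] [0.4738 0.3089 0.1539]
yellow [131. 234.] 126 ztop 0.1624 rect [array([0.4196, 0.4053]), array([0.0648, 0.0088]), np.float64(30.8679)] [0.4199 0.4057 0.1582]
0.085 180 [[0.4373, -0.0139, 0.087], [0.4437, 0.0151, 0.0975], [0.4514, 0.044, 0.1035]]
0.039 478 [[0.4367, -0.0364, 0.0391], [0.5873, 0.0066, 0.0426], [0.7886, 0.1013, 0.0492]]
0.028 3868 [[0.4257, -0.0464, 0.0282], [0.5618, 0.0044, 0.0327], [0.6933, 0.0555, 0.0368]]
```

View pics/crop1.png

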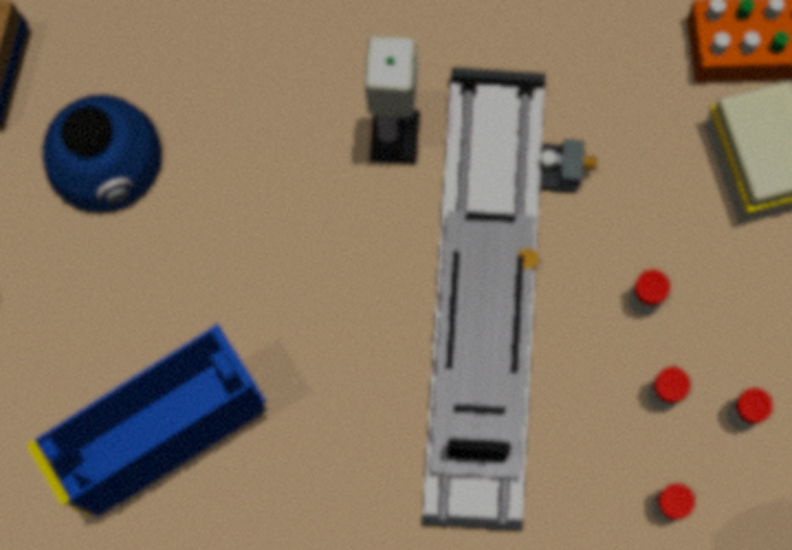

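Run:
```python
from h import *
for c in ['top','scene']:
    d=np.load(c+'0.npz'); f,w=d['f'],d['w']; print(c)
    V=f.max(2)
    R=(w[...,1]>-.06)&(w[...,1]<.08)&(w[...,0]>.38)&(w[...,0]<.84)&(w[...,2]>.02)
    for b,a,p in blobs(R&(V<60),w,12):
        r=cv2.minAreaRect(p[:,:2].astype(np.float32))
        print(b,a,'c',np.round(r[0],4),'size',np.round(r[1],3),round(r[2],1),'z',np.round(np.percentile(p[:,2],[5,50,95]),4),'mean',p.mean(0).round(4))
d=np.load('top0.npz'); f,w=d['f'],d['w']
# carrier deck edges (top face z~.033): fit long edges per x-slices
R=(abs(w[...,1])<.08)&(w[...,0]>.46)&(w[...,0]<.66)&(w[...,2]>.027)&(w[...,2]<.05)
q=w[R]; xs=np.arange(.46,.66,.01); E=[]
for x in xs:
    y=q[abs(q[:,0]-x)<.006][:,1]; E.append((np.percentile(y,2),np.percentile(y,98)))
E=np.array(E); print('edges',np.degrees(np.arctan(np.polyfit(xs,E,1)[0])),E.mean(0))
m=masks(f); g=(m['blue']|m['yellow'])&(w[...,1]>.2)&(w[...,1]<.45)&(w[...,0]<.57)&(w[...,2]>.15)
q=w[g];print([np.round(x,4) for x in cv2.minAreaRect(q[:,:2].astype(np.float32))],q[:,2].max())
```

```text
top
[323.  59.] 18 c [0.8374 0.0123] size [0.012 0.005] 77.6 z [0.0224 0.0299 0.0353] mean [0.8372 0.0118 0.029 ]
[348.  60.] 26 c [ 0.8351 -0.0474] size [0.012 0.008] 88.9 z [0.0234 0.0291 0.0342] mean [ 0.8348 -0.047   0.0291]
[295.  70.] 17 c [0.7666 0.0746] size [0.004 0.01 ] 31.8 z [0.1214 0.1302 0.1479] mean [0.7663 0.0761 0.1318]
[332. 118.] 47 c [ 0.689  -0.0057] size [0.047 0.006] 84.8 z [0.0376 0.0421 0.0457] mean [ 0.6887 -0.0042  0.0419]
[315. 160.] 77 c [0.5925 0.0347] size [0.003 0.117] 85.1 z [0.0388 0.0429 0.0469] mean [0.5933 0.0347 0.043 ]
[345. 164.] 87 c [ 0.5876 -0.0295] size [0.004 0.117] 85.5 z [0.0381 0.0432 0.0471] mean [ 0.5834 -0.0294  0.0428]
[327. 206.] 41 c [0.4903 0.0106] size [0.046 0.004] 86.1 z [0.0389 0.0426 0.046 ] mean [0.4904 0.0121 0.0423]
[327. 225.] 241 c [0.4438 0.015 ] size [0.058 0.012] 85.4 z [0.05   0.0957 0.1012] mean [0.4422 0.0158 0.0864]
scene
[301. 248.] 463 c [0.4523 0.0159] size [0.056 0.014] 90.0 z [0.0526 0.0792 0.1003] mean [0.4532 0.018  0.0779]
[290. 273.] 70 c [0.496  0.0122] size [0.046 0.007] 86.5 z [0.036  0.0414 0.0461] mean [0.4962 0.0124 0.0415]
[249. 299.] 159 c [ 0.5935 -0.0288] size [0.006 0.117] 85.1 z [0.0359 0.0419 0.0462] mean [ 0.5941 -0.0286  0.0416]
[276. 311.] 165 c [0.5966 0.0361] size [0.006 0.122] 85.5 z [0.0358 0.0415 0.0462] mean [0.5989 0.036  0.0413]
[228. 336.] 42 c [ 0.6936 -0.0167] size [0.025 0.005] 89.5 z [0.0373 0.0427 0.0455] mean [ 0.6938 -0.0164  0.0419]
[172. 393.] 24 c [ 0.8364 -0.047 ] size [0.015 0.005] 87.1 z [0.0224 0.0293 0.0323] mean [ 0.8369 -0.0456  0.0289]
edges [-5.43130529 -4.54262447] [-0.03880601  0.04848589]
[array([0.4698, 0.3217]), array([0.0674, 0.2038]), np.float64(31.3617)] 0.1640908909869334
```

```bash
cat >> h.py <<'E'
from scipy.spatial.transform import Rotation as Rr
def quat(a):  # tool down, closing axis (y) at world angle a (deg)
    a=np.radians(a); y=np.array([np.cos(a),np.sin(a),0]); z=np.array([0,0,-1.]); x=np.cross(y,z)
    q=Rr.from_matrix(np.c_[x,y,z]).as_quat(); return [q[3],q[0],q[1],q[2]]
def ik(p,a): return planner.inverse_kinematics(list(p),quat(a))
def st(): print('t',status.current_time(),'F',np.round(status.current_force(),1),'w',round(status.current_width(),4),'p',np.round(status.current_ee_pos(),4))
NEST=np.array([.5925,.003]); NY=-4.7
E
python3 - <<'E'
from h import *
for n,p,a in [('pile',(.4715,.3216,.25),31.4),('pile2',(.4715,.3216,.25),211.4),('nest+',(.5925,.003,.36),85.3),('nest-',(.5925,.003,.36),-94.7),('push',(.41,.016,.15),85.3),('pot',(.49,-.26,.2),85.3),('pot',(.49,-.26,.2),-94.7)]:
    q=ik(p,a); print(n,a,None if q is None else np.round(q,2))
E
```

```text
pile 31.4 [ 0.48  0.3   1.6  -0.    1.24 -0.07]
pile2 211.4 None
nest+ 85.3 [-0.11  0.28  1.36 -0.    1.5  -1.6 ]
nest- -94.7 [-0.11  0.28  1.36 -0.    1.5   1.54]
push 85.3 [-0.13  0.19  2.07 -0.    0.88 -1.62]
pot 85.3 [-0.61  0.32  1.71 -0.    1.11 -2.1 ]
pot -94.7 [-0.61  0.32  1.71 -0.    1.11  1.04]
```

Run:
```python
from h import *
P=(.4715,.3216)
move_gripper(.085,40)
arm.move_pose([*P,.27],quat(31.4))
arm.line_to([*P,.191],rate=.12,threshold=12); st()
move_gripper(.05,40); st(); print(status.current_grip_force())
arm.line_to([*P,.30],rate=.12); st()
arm.move_pose([*NEST,.36],quat(85.3))
arm.line_to([*NEST,.23],rate=.15); st()
for c in ['top','scene']:
    s=snap(c,c+'1'); np.savez(c+'1.npz',f=s['frame'],w=cloud(s))
a=cv2.imread('pics/scene1.png')[130:430,120:520]; b=cv2.imread('pics/top1.png')[40:340,120:520]
cv2.imwrite('pics/c2.png',np.hstack([a,b]))
```

```text
t 4.725 F [ 0.1 -0.1  0. ] w 0.0849 p [0.472  0.3218 0.1916]
t 5.0417 F [ 0.7 -0.3  5.2] w 0.0657 p [0.4721 0.3219 0.1922]
45.53672183974413
t 6.1 F [ 0.1 -0.7 -1.7] w 0.0654 p [0.471  0.3213 0.2989]
t 8.4833 F [ 0.  -0.5 -2. ] w 0.0657 p [0.5931 0.0032 0.2309]
```

View pics/c2.png

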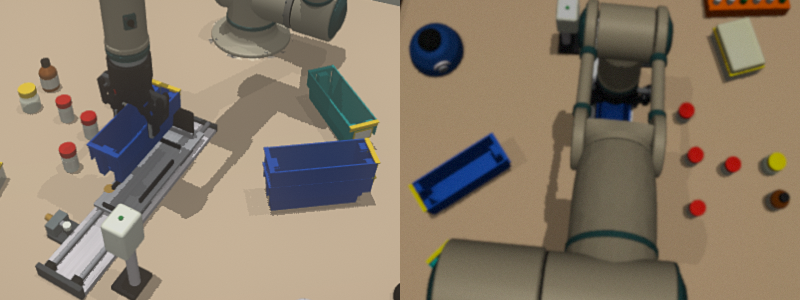

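Tote3 is in hand above the nest, label end toward the robot; two totes remain in the pile. Next I measure the held tote against the nest in the same camera.

```bash
cat > ax.py <<'E'
from h import *
def held(npz,zr,C,yaw=NY,dz=.014):
    d=np.load(npz); f,w=d['f'],d['w']; m=masks(f); y=np.radians(yaw); u=np.array([np.cos(y),np.sin(y)]); v=np.array([-u[1],u[0]])
    for k in ['blue','yellow']:
        g=m[k]&(np.hypot(w[...,0]-C[0],w[...,1]-C[1])<.16)&(w[...,2]>zr-dz)&(w[...,2]<zr+.012)
        q=w[g]
        if len(q)<8: print(k,'none'); continue
        L=(q[:,:2]-C)@u; T=(q[:,:2]-C)@v
        e=q[abs(L)>.085]; 
        print(npz,k,len(q),'L',np.round(np.percentile(L,[1,5,95,99]),4),'T',np.round(np.percentile(T,[1,99]),4),'z',np.round(np.percentile(q[:,2],[5,98]),4))
        for sgn in (1,-1):
            e=(L*sgn>.08)
            if e.sum()>5: print('   end',sgn,'T range',np.round(np.percentile(T[e],[2,98]),4),'L outer',np.round(np.percentile(L[e]*sgn,[50,90,98]),4))
E
python3 - <<'E'
from ax import *
held('scene1.npz',.198,np.array([.5951,.0036]))
held('top1.npz',.198,np.array([.5897,.0026]))
# scene pile now
d=np.load('scene1.npz'); f,w=d['f'],d['w']; b=[x for x in blobs(masks(f)['yellow'],w,15)]
for x in b: print('yel',x[0],x[2].mean(0).round(4))
E
```

```text
scene1.npz blue 327 L [-0.095  -0.0919  0.1006  0.1021] T [-0.0333  0.0317] z [0.1891 0.2014]
   end 1 T range [-0.03    0.0308] L outer [0.0962 0.1006 0.102 ]
   end -1 T range [-0.0241  0.0306] L outer [0.0901 0.0944 0.0957]
scene1.npz yellow 79 L [-0.1034 -0.1018 -0.0945 -0.0932] T [-0.0308  0.0297] z [0.196  0.2015]
   end -1 T range [-0.0303  0.0292] L outer [0.0977 0.1013 0.1032]
top1.npz blue 55 L [-0.0347 -0.0327 -0.0071 -0.0063] T [-0.033   0.0324] z [0.187  0.2006]
yellow none
yel [285. 215.] [0.4974 0.0111 0.1986]
yel [146. 218.] [nan nan nan]
yel [484. 254.] [0.314  0.3715 0.0798]
yel [492. 280.] [0.423  0.4059 0.1195]
yel [ 76. 335.] [ 0.8197 -0.2775  0.0498]
```

Run:
```python
from ax import *
print(arm.line_to([*NEST,.155],rate=.1,threshold=8))
print(arm.line_to([*NEST,.140],rate=.04,threshold=8)); st()
move_gripper(.085); st()
arm.line_to([*NEST,.26],rate=.2)
for p in pots(): print(*p)
arm.move_pose([.3,-.35,.3],quat(-4.7))
s=snap('top'); print('t',status.current_time())
for p in pots(s): print(*p)
for c in ['top','scene']:
    s=snap(c,c+'2'); np.savez(c+'2.npz',f=s['frame'],w=cloud(s))
held('scene2.npz',.111,np.array([.5951,.0036])); held('top2.npz',.111,np.array([.5897,.0026]))
```

```text
False
True
t 9.825 F [ 0.9 -0.6  3.8] w 0.0657 p [0.5937 0.0031 0.1449]
t 10.1583 F [-0.7 -0.  -0.2] w 0.0854 p [0.5925 0.0032 0.1437]
[ 0.6086 -0.1642] 0.062 [406. 150.] 186
[ 0.5091 -0.1799] 0.062 [415. 194.] 194
[ 0.4867 -0.2611] 0.062 [453. 204.] 191
[ 0.3931 -0.1784] 0.062 [417. 247.] 202
t 12.675
[ 0.6085 -0.1645] 0.062 [406. 150.] 184
[ 0.5088 -0.1794] 0.062 [415. 194.] 197
[ 0.4867 -0.2617] 0.062 [453. 204.] 190
[ 0.3929 -0.1783] 0.062 [417. 248.] 202
scene2.npz blue 331 L [-0.0946 -0.0919  0.1006  0.1015] T [-0.0328  0.0317] z [0.1028 0.1149]
   end 1 T range [-0.0312  0.0305] L outer [0.0961 0.1006 0.1016]
   end -1 T range [-0.0298  0.0289] L outer [0.0884 0.0933 0.0965]
scene2.npz yellow 92 L [-0.1032 -0.1029 -0.0935 -0.0929] T [-0.0312  0.03  ] z [0.1109 0.116 ]
   end -1 T range [-0.0304  0.0294] L outer [0.0983 0.1023 0.1032]
top2.npz blue 536 L [-0.0868 -0.0842  0.1016  0.1034] T [-0.0318  0.0323] z [0.0985 0.1151]
   end 1 T range [-0.0297  0.0298] L outer [0.0967 0.1021 0.1036]
   end -1 T range [-0.0306  0.0314] L outer [0.0834 0.0865 0.0872]
top2.npz yellow 106 L [-0.101  -0.1005 -0.0939 -0.0934] T [-0.0312  0.0304] z [0.1078 0.1152]
   end -1 T range [-0.0309  0.0287] L outer [0.0972 0.1002 0.1009]
```

```bash
cat >> h.py <<'E'
U=np.array([np.cos(np.radians(NY)),np.sin(np.radians(NY))])
def near(p0):
    ps=[p for p in pots() if p[1]<.075 and p[0][0]<.75]
    return min(ps,key=lambda p:np.hypot(*(p[0]-p0)))[0]
def grab(p0,spread=.085):
    "p0: rough top-camera xy of pot; arm must not hide it"
    p=near(np.array(p0)); print('pot at',p)
    p=p+[.0025,.0003]; move_gripper(spread)
    arm.move_pose([*p,.18],quat(NY)); arm.line_to([*p,.096],rate=.15,threshold=10)
    move_gripper(.02,30); w=status.current_width(); print('grip width',round(w,4))
    if not .03<w<.04: raise SystemExit('bad grasp')
    arm.line_to([*p,.20],rate=.25)
def put(off,base,safe):
    "base: underside z of the tote; off: along nest x"
    t=NEST+U*off; z=base+.003+.096
    arm.move_pose([*t,safe],quat(NY)); arm.line_to([*t,z+.02],rate=.2)
    hit=arm.line_to([*t,z-.006],rate=.04,threshold=4); print('hit',hit); st()
    move_gripper(.048); arm.line_to([*t,safe],rate=.25)
E
python3 - <<'E'
from h import *
grab((.3930,-.1783)); put(-.034,.033,.26); st()
arm.move_pose([.35,-.30,.3],quat(NY))
grab((.5088,-.1794)); put(.034,.033,.26)
arm.move_pose([.3,-.35,.3],quat(NY)); st()
for c in ['top','scene']: s=snap(c,c+'3'); np.savez(c+'3.npz',f=s['frame'],w=cloud(s))
for p in pots(s:=snap('top')): print(*p)
a=cv2.imread('pics/scene3.png')[130:430,120:520]; b=cv2.imread('pics/top3.png')[80:380,120:520]
cv2.imwrite('pics/c3.png',np.hstack([a,b]))
E
```

```text
pot at [ 0.3929 -0.1785]
grip width 0.035
hit True
t 17.9417 F [0.8 0.3 2. ] w 0.0356 p [0.5588 0.0059 0.1322]
t 18.8833 F [-0.4  0.7 -0.4] w 0.0479 p [0.5579 0.0059 0.259 ]
pot at [ 0.5086 -0.1793]
grip width 0.0355
hit True
t 25.6 F [ 0.6 -0.2  2.5] w 0.0354 p [6.265e-01 3.000e-04 1.323e-01]
t 28.2917 F [-0.4 -0.6 -0.5] w 0.0478 p [ 0.3006 -0.3498  0.2998]
[6.389e-01 5.000e-04] 0.098 [331. 132.] 199
[ 0.6086 -0.1642] 0.062 [406. 150.] 183
[0.5568 0.0055] 0.098 [330. 170.] 195
[ 0.4869 -0.2615] 0.062 [453. 204.] 189
```

View pics/c3.png

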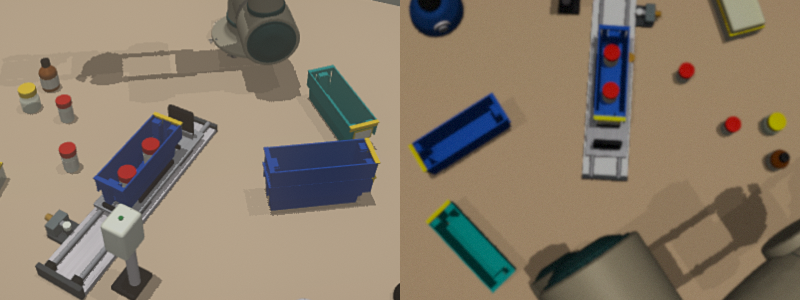

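```bash
cat >> h.py <<'E'
def tote(rim,a,base,P=(.4715,.3216)):
    move_gripper(.085,40)
    arm.move_pose([*P,rim+.11],quat(31.4))
    arm.line_to([*P,rim+.033],rate=.15,threshold=12); move_gripper(.05,40); st()
    arm.line_to([*P,max(rim+.15,.30)],rate=.15); print('held w',round(status.current_width(),4))
    z=base+.111
    arm.move_pose([*NEST,z+.13],quat(a)); arm.line_to([*NEST,z+.05],rate=.15); st()
def lower(base,T=None):
    T=NEST if T is None else T; z=base+.111
    print(arm.line_to([*T,z+.012],rate=.1,threshold=8)); print(arm.line_to([*T,z-.004],rate=.04,threshold=8)); st()
E
python3 - <<'E'
from ax import *
held('scene3.npz',.111,np.array([.5951,.0036])); held('top3.npz',.111,np.array([.5897,.0026]))
tote(.118,-94.7,.103)
c='scene'; s=snap(c,c+'4'); np.savez(c+'4.npz',f=s['frame'],w=cloud(s))
print('held'); held('scene4.npz',.231,np.array([.5951,.0036])); print('below');held('scene4.npz',.111,np.array([.5951,.0036]))
E
```

```text
scene3.npz blue 252 L [-0.094  -0.0904  0.1012  0.102 ] T [-0.0301  0.0317] z [0.1032 0.1149]
   end 1 T range [-0.0301  0.03  ] L outer [0.0966 0.101  0.1019]
   end -1 T range [-0.0282  0.0294] L outer [0.0881 0.0932 0.0943]
scene3.npz yellow 95 L [-0.1044 -0.1032 -0.0939 -0.0934] T [-0.0306  0.0302] z [0.1106 0.1154]
   end -1 T range [-0.03    0.0291] L outer [0.0978 0.1022 0.1042]
top3.npz blue 514 L [-0.0864 -0.0842  0.1014  0.1035] T [-0.0318  0.0323] z [0.0992 0.1154]
   end 1 T range [-0.0279  0.0307] L outer [0.0969 0.102  0.1035]
   end -1 T range [-0.031   0.0313] L outer [0.0836 0.0863 0.0878]
top3.npz yellow 108 L [-0.1008 -0.1004 -0.0934 -0.0931] T [-0.0311  0.0307] z [0.1078 0.1164]
   end -1 T range [-0.0308  0.0303] L outer [0.0968 0.1001 0.1006]
t 32.3583 F [-0.4 -0.3  6.4] w 0.0656 p [0.4722 0.3219 0.1524]
held w 0.0653
t 35.6167 F [-0.7 -0.4 -1.8] w 0.0656 p [0.593  0.0034 0.2647]
held
scene4.npz blue 161 L [-0.0997 -0.0981  0.087   0.0903] T [-0.0305  0.0321] z [0.2228 0.2341]
   end 1 T range [-0.0281  0.0311] L outer [0.0848 0.0884 0.0906]
   end -1 T range [-0.0286  0.0307] L outer [0.0965 0.0989 0.0998]
scene4.npz yellow 138 L [0.0955 0.0962 0.104  0.1043] T [-0.0309  0.032 ] z [0.23   0.2348]
   end 1 T range [-0.0304  0.0313] L outer [0.0998 0.1035 0.1042]
below
scene4.npz blue 80 L [-0.0923 -0.089   0.1024  0.1032] T [-0.0314  0.0317] z [0.1051 0.115 ]
   end 1 T range [-0.0314  0.031 ] L outer [0.1002 0.1021 0.1031]
   end -1 T range [0.0125 0.0279] L outer [0.0886 0.0921 0.0936]
scene4.npz yellow 36 L [-0.1023 -0.1018 -0.0949 -0.0947] T [0.0004 0.0285] z [0.1101 0.1159]
   end -1 T range [0.0013 0.0282] L outer [0.0977 0.1004 0.1021]
```

Run:
```python
from ax import *
lower(.103,NEST-.0015*U)
c='scene'; s=snap(c,c+'5'); np.savez(c+'5.npz',f=s['frame'],w=cloud(s))
held('scene5.npz',.181,np.array([.5951,.0036]))
```

```text
False
True
t 36.55 F [0.2 0.3 3.4] w 0.0657 p [0.5919 0.0031 0.2153]
scene5.npz blue 185 L [-0.1012 -0.1002  0.0857  0.0891] T [-0.0318  0.0317] z [0.1736 0.1849]
   end 1 T range [-0.0318  0.0306] L outer [0.084  0.0877 0.0906]
   end -1 T range [-0.0287  0.0306] L outer [0.0973 0.1007 0.1015]
scene5.npz yellow 127 L [0.0939 0.0949 0.1026 0.1034] T [-0.0322  0.0303] z [0.1804 0.1855]
   end 1 T range [-0.0317  0.0297] L outer [0.0986 0.1021 0.1032]
```

Run:
```python
from ax import *
move_gripper(.085); st()
T=NEST-.0015*U
arm.line_to([*T,.30],rate=.2)
arm.move_pose([.35,-.38,.3],quat(NY))
grab((.4869,-.2615)); put(0,.103,.33)
arm.move_pose([.3,-.35,.33],quat(NY)); st()
for p in pots(): print(*p)
for c in ['top','scene']: s=snap(c,c+'6'); np.savez(c+'6.npz',f=s['frame'],w=cloud(s))
held('scene6.npz',.181,np.array([.5951,.0036]))
tote(.078,85.3,.173)
c='scene'; s=snap(c,c+'7'); np.savez(c+'7.npz',f=s['frame'],w=cloud(s))
print('held');held('scene7.npz',.301,np.array([.5951,.0036])); print('below');held('scene7.npz',.181,np.array([.5951,.0036]))
a=cv2.imread('pics/scene7.png')[130:430,120:520]; b=cv2.imread('pics/top6.png')[80:380,120:520]
cv2.imwrite('pics/c4.png',np.hstack([a,b]))
```

```text
t 36.9333 F [-0.  -0.2  0. ] w 0.0849 p [0.5908 0.0031 0.2139]
pot at [ 0.4865 -0.2615]
grip width 0.0355
hit True
t 44.9083 F [ 1.1 -0.7  3.1] w 0.0354 p [0.5927 0.0031 0.2023]
t 47.525 F [ 0.2 -0.5 -1. ] w 0.0475 p [ 0.3006 -0.3497  0.3298]
[0.5898 0.0021] 0.168 [333. 145.] 217
[ 0.6083 -0.164 ] 0.062 [406. 150.] 183
scene6.npz blue 259 L [-0.1016 -0.1003  0.0848  0.0893] T [-0.0313  0.0319] z [0.1732 0.1856]
   end 1 T range [-0.0303  0.0314] L outer [0.0844 0.0884 0.0913]
   end -1 T range [-0.0305  0.0298] L outer [0.0948 0.1004 0.1017]
scene6.npz yellow 125 L [0.0947 0.0952 0.1031 0.1035] T [-0.0326  0.0295] z [0.1806 0.1855]
   end 1 T range [-0.0318  0.0292] L outer [0.0988 0.1022 0.1034]
t 51.6167 F [ 1.7 -0.1  5.3] w 0.0657 p [0.4724 0.3221 0.1124]
held w 0.065
t 55.075 F [ 0.7 -0.  -1.9] w 0.065 p [0.5929 0.0035 0.3347]
held
scene7.npz blue 269 L [-0.0926 -0.0871  0.1003  0.1018] T [-0.0315  0.0327] z [0.293  0.3043]
   end 1 T range [-0.0285  0.0314] L outer [0.0957 0.0999 0.1016]
   end -1 T range [0.012  0.0298] L outer [0.09   0.0937 0.0943]
scene7.npz yellow 69 L [-0.1034 -0.1024 -0.0951 -0.094 ] T [-0.0288  0.0295] z [0.3006 0.3045]
   end -1 T range [-0.0281  0.0287] L outer [0.0985 0.1016 0.103 ]
below
blue none
yellow none
```

View pics/c4.png

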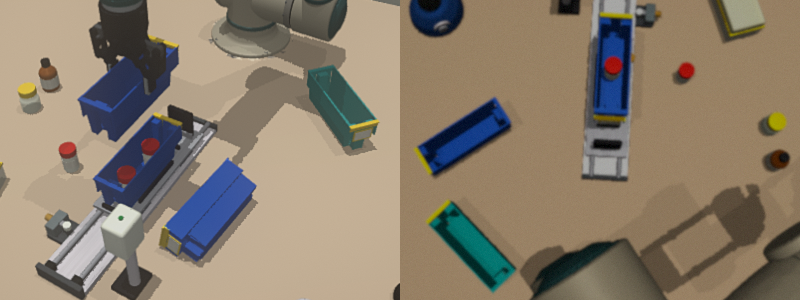

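Tote2 was knocked off the stack: my transfer with tote1 was too low. It lies on its side left of the carrier. Tote3 with its two pots still stands. I'll put tote1 on as second layer, turned, then recover tote2 and its pot.

Run:
```python
from ax import *
print('base');held('scene7.npz',.111,np.array([.5951,.0036]))
arm.line_to([*NEST,.40],rate=.2)
arm.move_pose([*NEST,.38],quat(-94.7)); arm.line_to([*NEST,.30],rate=.15); st()
for c in ['scene','top']: s=snap(c,c+'8'); np.savez(c+'8.npz',f=s['frame'],w=cloud(s))
print('held');held('scene8.npz',.267,np.array([.5951,.0036]));print('base');held('scene8.npz',.111,np.array([.5951,.0036]))
a=cv2.imread('pics/scene8.png')[220:420,200:400]; b=cv2.imread('pics/top8.png')[80:280,180:380]
cv2.imwrite('pics/c5.png',cv2.resize(np.hstack([a,b]),None,fx=2,fy=2,interpolation=cv2.INTER_CUBIC))
for c in ['scene','top']:
  d=np.load(c+'8.npz')
  for p in pots(d['f'],d['w']): print(c,*p)
```

```text
base
scene7.npz blue 215 L [-0.0927 -0.0912  0.1026  0.1035] T [-0.0334  0.031 ] z [0.1032 0.1153]
   end 1 T range [-0.0309  0.0305] L outer [0.0992 0.1026 0.1035]
   end -1 T range [-0.0338  0.0188] L outer [0.0874 0.0923 0.0928]
scene7.npz yellow 58 L [-0.1011 -0.1006 -0.0931 -0.0919] T [-0.0308  0.0282] z [0.1102 0.116 ]
   end -1 T range [-0.0295  0.0268] L outer [0.096  0.0995 0.1008]
t 58.9417 F [ 0.5  0.2 -2.1] w 0.0654 p [0.593  0.0029 0.3008]
held
scene8.npz blue 145 L [-0.0997 -0.0989  0.0857  0.0895] T [-0.0317  0.0318] z [0.2594 0.27  ]
   end 1 T range [-0.0287  0.0311] L outer [0.0842 0.0879 0.0902]
   end -1 T range [-0.0305  0.0301] L outer [0.0965 0.0993 0.0999]
scene8.npz yellow 140 L [0.0948 0.0958 0.1038 0.1042] T [-0.0326  0.0311] z [0.2668 0.2704]
   end 1 T range [-0.0307  0.0305] L outer [0.1002 0.1035 0.1041]
base
scene8.npz blue 187 L [-0.0937 -0.092   0.1029  0.1045] T [-0.0326  0.0317] z [0.1027 0.115 ]
   end 1 T range [-0.0314  0.0301] L outer [0.1005 0.103  0.1045]
   end -1 T range [-0.0317  0.0216] L outer [0.0875 0.0931 0.0937]
scene8.npz yellow 62 L [-0.1005 -0.0996 -0.0934 -0.0914] T [-0.0262  0.029 ] z [0.1102 0.1152]
   end -1 T range [-0.026   0.0284] L outer [0.0965 0.0988 0.1001]
scene [0.5629 0.0082] 0.098 [271. 274.] 118
scene [ 0.6137 -0.1636] 0.062 [187. 278.] 142
top [ 0.6085 -0.1642] 0.062 [406. 150.] 184
```

View pics/c5.png

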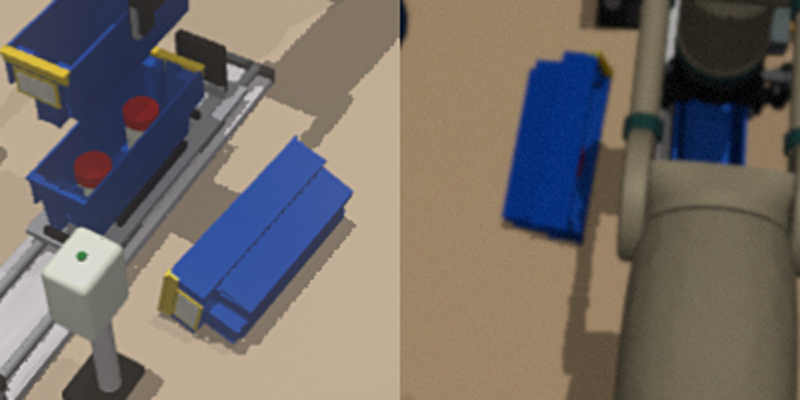

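Run:
```python
from ax import *
T=NEST-.0005*U
arm.line_to([*T,.28],rate=.1)
lower(.103,T); move_gripper(.085); st()
arm.line_to([*T,.33],rate=.2)
arm.move_pose([.3,-.35,.33],quat(NY))
for c in ['scene','top']: s=snap(c,c+'9'); np.savez(c+'9.npz',f=s['frame'],w=cloud(s))
held('scene9.npz',.181,np.array([.5951,.0036]))
a=cv2.imread('pics/scene9.png')[220:420,200:400]; b=cv2.imread('pics/top9.png')[80:280,200:400]
cv2.imwrite('pics/c6.png',cv2.resize(np.hstack([a,b]),None,fx=2,fy=2,interpolation=cv2.INTER_CUBIC))
d=np.load('top9.npz'); f,w=d['f'],d['w']; m=masks(f)
g=(m['blue']|m['yellow'])&(w[...,1]>.06)&(w[...,1]<.23)&(w[...,0]>.42)&(w[...,0]<.75)&(w[...,2]>.01)
q=w[g]
for lo,hi in [(.01,.04),(.04,.055),(.055,.063),(.063,.08)]:
    k=q[(q[:,2]>lo)&(q[:,2]<hi)]; print(lo,len(k),[np.round(x,4) for x in cv2.minAreaRect(k[:,:2].astype(np.float32))] if len(k)>4 else '')
for b,a_,p in blobs(m['red'],w,3): print('red',b,a_,p.mean(0).round(4))
for b,a_,p in blobs(m['yellow'],w,5): print('yel',b,a_,p.mean(0).round(4))
```

```text
False
True
t 60.4333 F [-0.2  0.3  2.8] w 0.0653 p [0.5928 0.0031 0.2152]
t 60.7667 F [ 0.  -0.9 -0.2] w 0.0851 p [0.5919 0.0031 0.214 ]
scene9.npz blue 291 L [-0.1001 -0.0983  0.0856  0.089 ] T [-0.0317  0.0321] z [0.1732 0.1851]
   end 1 T range [-0.0297  0.0317] L outer [0.0844 0.0882 0.0907]
   end -1 T range [-0.0309  0.0302] L outer [0.0943 0.0986 0.1001]
scene9.npz yellow 120 L [0.095  0.096  0.1034 0.104 ] T [-0.0327  0.0312] z [0.1806 0.1857]
   end 1 T range [-0.0307  0.0308] L outer [0.0998 0.1027 0.1039]
0.01 366 [array([0.613 , 0.1573]), array([0.0789, 0.1986]), np.float64(80.7225)]
0.04 599 [array([0.6119, 0.1679]), array([0.0791, 0.2002]), np.float64(82.3816)]
0.055 584 [array([0.6106, 0.1753]), array([0.0675, 0.202 ]), np.float64(87.9718)]
0.063 1492 [array([0.6134, 0.1566]), array([0.0552, 0.2059]), np.float64(80.3069)]
red [406. 150.] 186 [nan nan nan]
yel [336.  95.] 102 [ 0.6906 -0.0054  0.1818]
yel [481. 106.] 7 [ 0.7141 -0.3463  0.0491]
yel [452. 114.] 9 [ 0.6945 -0.2757  0.0495]
yel [497. 201.] 244 [ 0.4919 -0.3618  0.0611]
yel [315. 196.] 5 [0.499  0.0394 0.112 ]
yel [158. 291.] 113 [nan nan nan]
```

View pics/c6.png

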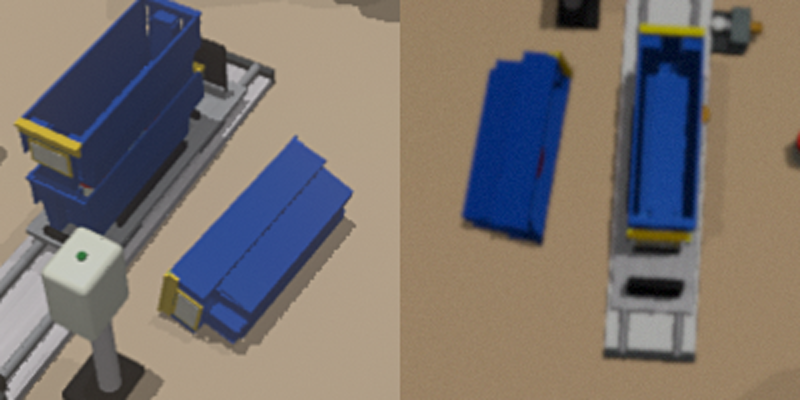

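Tote1 stands locked on tote3. Tote2 lies on its side, mouth toward the carrier, label end far, with a sliver of red (its pot) at px (270,162). Next I'll get its cross profile and see which tool tilts are reachable for standing it up.

```bash
cat > t.py <<'E'
from h import *
def profile(npz,C,ang,zmin=.006):
    d=np.load(npz); f,w=d['f'],d['w']; a=np.radians(ang); u=np.array([np.cos(a),np.sin(a)]); v=np.array([-u[1],u[0]])
    m=masks(f); g=(m['blue']|m['yellow']|m['red'])&(w[...,2]>zmin)&(np.hypot(w[...,0]-C[0],w[...,1]-C[1])<.13)
    q=w[g]; L=(q[:,:2]-C)@u; T=(q[:,:2]-C)@v
    print(npz,'L',np.percentile(L,[1,99]).round(4))
    for lo in np.arange(-.08,.08,.008):
        k=(T>=lo)&(T<lo+.008)&(abs(L)<.09)
        if k.sum()>8: print(f'T {lo:.3f} n{k.sum()} z',np.percentile(q[k,2],[3,50,97]).round(4))
    r=w[masks(f)['red']&(np.hypot(w[...,0]-C[0],w[...,1]-C[1])<.13)]
    if len(r): print('red L',((r[:,:2]-C)@u).round(3)[:8],'T',((r[:,:2]-C)@v).round(3)[:8],'z',r[:8,2].round(3))
E
python3 - <<'E'
from t import *
C=np.array([.6134,.1566])
profile('top9.npz',C,-9.7); profile('scene9.npz',C+[.004,0],-9.7)
def tq(a,tilt,axis):
    R0=Rr.from_quat(np.roll(quat(a),-1)); t=np.radians(axis)
    q=(Rr.from_rotvec(np.radians(tilt)*np.array([np.cos(t),np.sin(t),0]))*R0).as_quat(); return [q[3],*q[:3]]
# A: grasp tool down closing along v, then rotate by -tilt about long axis ; B: tool toward +y
for a in (80.3,260.3):
  for sgn in (-1,1):
    for P in [(.6,.2,.2),(.45,.3,.2),(.4,.4,.2)]:
      r=[]
      for t in (30,45,60,75,90):
        try: q=planner.inverse_kinematics(list(P),tq(a,sgn*t,-9.7))
        except Exception: q=None
        r.append(None if q is None else t)
      print(a,sgn,P,r)
E
```

```text
top9.npz L [-0.0977  0.0948]
T -0.040 n168 z [0.0065 0.0103 0.0146]
T -0.032 n333 z [0.0064 0.0111 0.0751]
T -0.024 n384 z [0.0072 0.07   0.0756]
T -0.016 n278 z [0.0648 0.0698 0.0743]
T -0.008 n294 z [0.0635 0.0677 0.0726]
T -0.000 n290 z [0.0614 0.0662 0.0706]
T 0.008 n250 z [0.0569 0.064  0.0702]
T 0.016 n267 z [0.0529 0.058  0.0628]
T 0.024 n273 z [0.0496 0.055  0.0604]
T 0.032 n262 z [0.0461 0.0528 0.0578]
T 0.040 n206 z [0.0451 0.0507 0.056 ]
scene9.npz L [-0.0923  0.095 ]
T -0.032 n46 z [0.07   0.072  0.0744]
T -0.024 n341 z [0.0691 0.0722 0.0752]
T -0.016 n365 z [0.0672 0.0705 0.0737]
T -0.008 n365 z [0.0655 0.0691 0.0721]
T -0.000 n359 z [0.0638 0.0672 0.0707]
T 0.008 n367 z [0.0571 0.0646 0.0691]
T 0.016 n387 z [0.0413 0.0588 0.0623]
T 0.024 n390 z [0.0394 0.0566 0.0599]
T 0.032 n383 z [0.0378 0.0538 0.0575]
T 0.040 n352 z [0.0474 0.0518 0.0552]
T 0.048 n15 z [0.0496 0.052  0.0537]
80.3 -1 (0.6, 0.2, 0.2) [30, 45, 60, 75, 90]
80.3 -1 (0.45, 0.3, 0.2) [30, 45, 60, 75, 90]
80.3 -1 (0.4, 0.4, 0.2) [30, 45, 60, 75, 90]
80.3 1 (0.6, 0.2, 0.2) [30, 45, 60, 75, 90]
80.3 1 (0.45, 0.3, 0.2) [30, 45, 60, None, None]
80.3 1 (0.4, 0.4, 0.2) [30, 45, 60, None, None]
260.3 -1 (0.6, 0.2, 0.2) [30, 45, 60, 75, 90]
260.3 -1 (0.45, 0.3, 0.2) [30, 45, 60, 75, 90]
260.3 -1 (0.4, 0.4, 0.2) [30, 45, 60, 75, 90]
260.3 1 (0.6, 0.2, 0.2) [30, 45, 60, 75, 90]
260.3 1 (0.45, 0.3, 0.2) [30, 45, 60, 75, 90]
260.3 1 (0.4, 0.4, 0.2) [30, 45, 60, 75, 90]
```

```bash
cat >> t.py <<'E'
ANG=-9.7; a_=np.radians(ANG); u3=np.array([np.cos(a_),np.sin(a_),0]); v3=np.array([-u3[1],u3[0],0]); z3=np.array([0,0,1.])
def tq(tilt,a=80.3):
    q=(Rr.from_rotvec(np.radians(-tilt)*u3)*Rr.from_quat(np.roll(quat(a),-1))).as_quat(); return [q[3],*q[:3]]
def bdir(th): t=np.radians(th); return z3*np.cos(t)+v3*np.sin(t)
def mdir(th): t=np.radians(th); return -v3*np.cos(t)+z3*np.sin(t)
th0=11.5
rim=np.array([.6154,.1568,0])-.033*v3+.074*z3+.035*u3
S=rim-.039*mdir(th0)
tcp0=S+.042*bdir(th0)
E
python3 - <<'E'
from t import *
print('S',S.round(4),'tcp',tcp0.round(4))
for a in (80.3,260.3):
    for p,t in [(tcp0+.1*bdir(th0),th0),(tcp0,th0),(np.array([.55,.27,.2]),30),(np.array([.55,.27,.2]),62)]:
        q=planner.inverse_kinematics(list(p),tq(t,a)); print(a,t,None if q is None else np.round(q,2))
E
```

```text
S [0.6508 0.156  0.0662] tcp [0.6522 0.1643 0.1074]
80.3 11.5 [ 0.25  0.54  1.35 -0.19  1.35 -1.1 ]
80.3 11.5 [ 0.22  0.61  1.48 -0.2   1.14 -1.08]
80.3 30 [ 0.53  0.57  1.39 -0.39  1.54 -0.79]
80.3 62 [ 0.64  0.78  1.27 -0.71  1.93 -0.72]
260.3 11.5 [ 0.25  0.54  1.35 -0.19  1.35  2.04]
260.3 11.5 [ 0.22  0.61  1.48 -0.2   1.14  2.06]
260.3 30 [ 0.53  0.57  1.39 -0.39  1.54  2.35]
260.3 62 [ 0.64  0.78  1.27 -0.71  1.93  2.43]
```

Run:
```python
from t import *
grab((.6085,-.1642))
p=status.current_ee_pos(); arm.line_to([p[0],p[1],.33],rate=.25)
put(0,.103,.34)
move_gripper(.085,60)
arm.move_pose([.60,.2,.34],tq(th0)); arm.move_pose(list(tcp0+.07*bdir(th0)),tq(th0))
print('blocked',arm.line_to(list(tcp0),rate=.06,threshold=5)); st()
move_gripper(.06,60); st()
arm.line_to(list(tcp0+.05*z3),rate=.06); st()
s=snap('scene','scene10'); b=snap('top','top10')
a=cv2.imread('pics/scene10.png')[150:400,180:430]; b=cv2.imread('pics/top10.png')[60:310,180:430]
cv2.imwrite('pics/c7.png',cv2.resize(np.hstack([a,b]),None,fx=1.6,fy=1.6))
```

```text
pot at [ 0.6082 -0.1642]
grip width 0.0357
hit True
t 69.85 F [-0.   0.7  3.5] w 0.0355 p [0.5927 0.0031 0.2025]
blocked True
t 73.9417 F [-1.5  0.5  5.6] w 0.0856 p [0.6521 0.1663 0.1173]
t 74.3083 F [-7.1  1.1 37.2] w 0.0606 p [0.6542 0.1671 0.1256]
t 75.1417 F [ 0.5 -0.7  0.4] w 0.0597 p [0.6519 0.1643 0.1568]
```

View pics/c7.png

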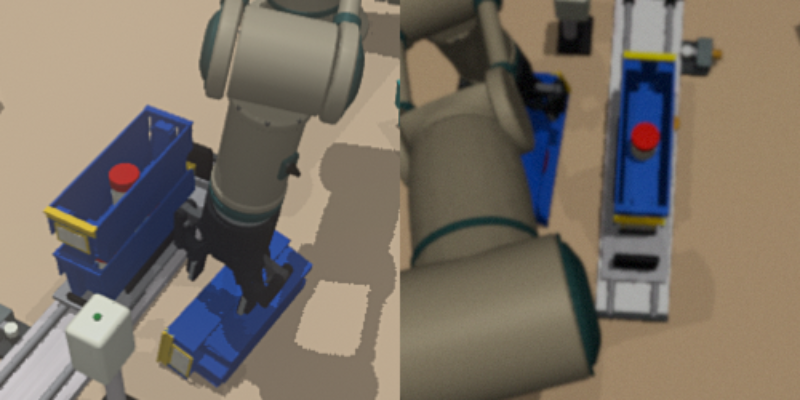

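The grip slipped off the top of tote2, with the finger landing on an edge. All other pots are placed. I'll remeasure tote2 and retry.

```bash
cat >> t.py <<'E'
def fit(npz,ang=-9.7):
    d=np.load(npz); f,w=d['f'],d['w']; m=masks(f)
    g=(m['blue']|m['yellow'])&(w[...,1]>.07)&(w[...,1]<.26)&(w[...,0]>.45)&(w[...,0]<.76)&(w[...,2]>.047)
    q=w[g]; r=cv2.minAreaRect(q[:,:2].astype(np.float32)); A=np.array([q[:,0],q[:,1],np.ones(len(q))]).T
    print(npz,np.round(r[0],4),np.round(r[1],4),round(r[2],2))
    return q
E
python3 - <<'E'
from t import *
arm.line_to(list(tcp0+.15*z3),rate=.2); arm.move_pose([.35,-.2,.4],quat(NY))
for c in ['scene','top']: s=snap(c,c+'11'); np.savez(c+'11.npz',f=s['frame'],w=cloud(s))
for n in ['scene9','scene11','top9','top11']:
    q=fit(n+'.npz')
C=np.array([.6134,.1566])
profile('top11.npz',C,-9.7,.03); profile('scene11.npz',C+[.004,0],-9.7,.03)
# top-view crop with mouth
b=cv2.imread('pics/top11.png')[95:215,220:300]; a=cv2.imread('pics/scene11.png')[270:400,270:400]
cv2.imwrite('pics/c8.png',np.hstack([cv2.resize(a,(480,480),interpolation=cv2.INTER_CUBIC),cv2.resize(b,(320,480),interpolation=cv2.INTER_CUBIC)]))
E
```

```text
scene9.npz [0.6213 0.1678] [0.075  0.2013] 79.36
scene11.npz [0.6215 0.1658] [0.0747 0.2002] 79.71
top9.npz [0.6147 0.1664] [0.077  0.2059] 80.89
top11.npz [0.614  0.1652] [0.0774 0.2032] 81.89
top11.npz L [-0.0965  0.0958]
T -0.032 n139 z [0.0476 0.0717 0.0766]
T -0.024 n287 z [0.0664 0.0709 0.0758]
T -0.016 n291 z [0.0645 0.0694 0.0739]
T -0.008 n284 z [0.0626 0.0677 0.0721]
T -0.000 n288 z [0.061  0.0658 0.0705]
T 0.008 n251 z [0.0558 0.0623 0.0684]
T 0.016 n270 z [0.0526 0.0575 0.0622]
T 0.024 n269 z [0.0499 0.0548 0.0594]
T 0.032 n262 z [0.0487 0.0529 0.0572]
T 0.040 n157 z [0.0456 0.0499 0.0542]
scene11.npz L [-0.0909  0.0966]
T -0.032 n95 z [0.0695 0.0723 0.0749]
T -0.024 n358 z [0.0688 0.0719 0.0753]
T -0.016 n366 z [0.0671 0.0703 0.0734]
T -0.008 n359 z [0.0653 0.0686 0.0717]
T -0.000 n369 z [0.0634 0.0668 0.0702]
T 0.008 n357 z [0.0566 0.0615 0.0681]
T 0.016 n386 z [0.0417 0.0584 0.0618]
T 0.024 n374 z [0.0405 0.0559 0.0593]
T 0.032 n387 z [0.0378 0.0534 0.0569]
T 0.040 n297 z [0.0477 0.0513 0.0543]
```

View pics/c8.png

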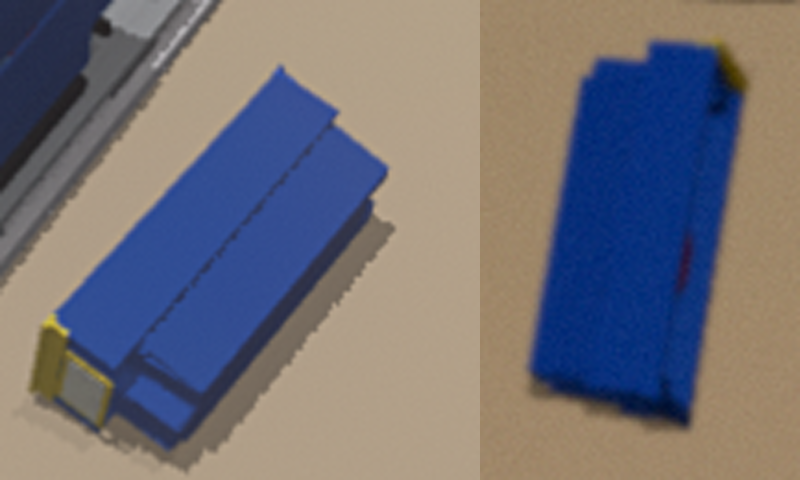

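```bash
sed -i 's/^ANG=-9.7/ANG=-9.4/; s/a=80.3/a=80.6/' t.py
cat >> t.py <<'E'
M3=np.array([.618,.1655,.062])+.035*u3
tcp1=M3+.0466*bdir(th0)
E
python3 - <<'E'
from t import *
move_gripper(.085,60)
arm.move_pose([.60,.2,.34],tq(th0))
for sh in [0,.002,-.002,.004]:
    t=tcp1-sh*mdir(th0)
    arm.line_to(list(t+.05*bdir(th0)),tq(th0),rate=.2)
    arm.line_to(list(t+.022*bdir(th0)),rate=.1)
    hit=arm.line_to(list(t),rate=.05,threshold=4); print(sh,hit); st()
    if not hit: break
    arm.line_to(list(t+.05*bdir(th0)),rate=.2)
else: raise SystemExit
move_gripper(.07,60); st()
p=np.array(status.current_ee_pos())
arm.line_to(list(p+.05*z3),rate=.06); st()
snap('scene','scene12')
E
```

```text
0 False
t 81.975 F [ 0.2 -0.9  0.4] w 0.085 p [0.654  0.1688 0.1073]
t 82.2083 F [0.7 2.  2.3] w 0.0759 p [0.6546 0.1694 0.1084]
t 83.2083 F [-0.7 -0.1 -2.3] w 0.0764 p [0.6543 0.1694 0.158 ]
```

Run:
```python
from t import *
arm.line_to([.60,.22,.20],tq(th0),rate=.15)
arm.line_to([.56,.27,.22],tq(40),rate=.1)
arm.line_to([.55,.28,.20],tq(64),rate=.08); st()
s=snap('scene','scene13'); snap('top','top13')
a=cv2.imread('pics/scene13.png')[150:400,220:520]; b=cv2.imread('pics/top13.png')[60:310,120:420]
cv2.imwrite('pics/c9.png',cv2.resize(np.hstack([a,b]),None,fx=1.3,fy=1.3))
```

```text
t 85.3583 F [ 0.8 -1.5 -2.6] w 0.0767 p [0.5507 0.2793 0.2003]
```

View pics/c9.png

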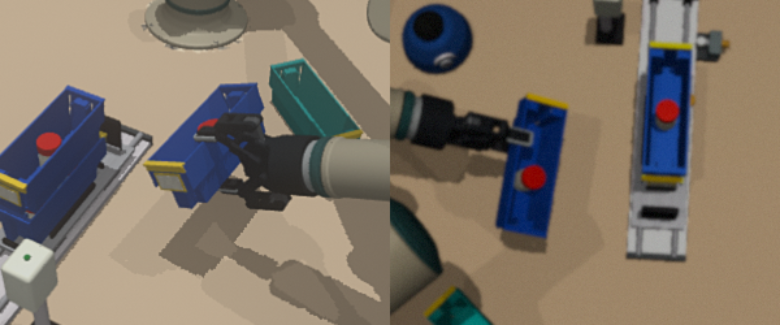

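Run:
```python
from t import *
arm.line_to([.55,.28,.11],tq(62),rate=.1)
print(arm.line_to([.55,.28,.076],rate=.03,threshold=3)); st()
move_gripper(.084,60); st()
p=np.array(status.current_ee_pos())
arm.line_to(list(p+.06*bdir(62)),rate=.08); st()
arm.line_to(list(p+.10*bdir(62)+.1*z3),rate=.2)
arm.move_pose([.35,-.2,.4],quat(NY))
for c in ['scene','top']: s=snap(c,c+'14'); np.savez(c+'14.npz',f=s['frame'],w=cloud(s))
a=cv2.imread('pics/scene14.png')[150:400,220:520]; b=cv2.imread('pics/top14.png')[60:310,120:420]
cv2.imwrite('pics/c10.png',cv2.resize(np.hstack([a,b]),None,fx=1.3,fy=1.3))
for c in ['scene','top']:
    d=np.load(c+'14.npz'); f,w=d['f'],d['w']; m=masks(f)
    g=(m['blue']|m['yellow'])&(w[...,1]>.08)&(w[...,1]<.36)&(w[...,0]>.4)&(w[...,0]<.7)&(w[...,2]>.068)&(w[...,2]<.09)
    q=w[g]; r=cv2.minAreaRect(q[:,:2].astype(np.float32)); print(c,np.round(r[0],4),np.round(r[1],4),round(r[2],2),np.percentile(q[:,2],[50,97]).round(4))
    for p in pots(f,w): print(*p)
```

```text
True
t 87.35 F [2.2 0.8 3.4] w 0.0763 p [0.5501 0.2794 0.083 ]
t 87.6 F [-0.3 -0.1 -0.5] w 0.0843 p [0.5497 0.28   0.0816]
t 88.5 F [-0.4 -0.3 -0.9] w 0.0837 p [0.5582 0.332  0.1096]
scene [0.5114 0.24  ] [0.0652 0.2063] 79.85 [0.0789 0.0818]
[0.5951 0.003 ] 0.168 [257. 258.] 193
[0.4959 0.2378] 0.065 [392. 299.] 180
top [0.5085 0.2391] [0.0664 0.2048] 80.3 [0.0759 0.0816]
[0.5902 0.0021] 0.168 [333. 145.] 218
[0.4909 0.2376] 0.065 [222. 206.] 193
```

View pics/c10.png

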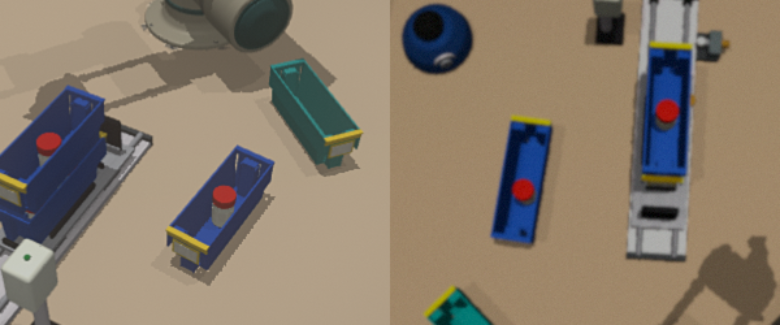

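Tote2 is upright again with its pot standing in it. Next I lift it high, turn it and stack it as the top tote.

Run:
```python
from ax import *
P=np.array([.510,.2396]); A=80.1
print([np.round(ik(p,a),2) if ik(p,a) is not None else None for p,a in [((*P,.111),A),((*P,.44),A),((.55,.12,.44),-7),((*NEST,.44),-94.7)]])
move_gripper(.085,40)
arm.move_pose([.5,.2396,.40],quat(A)); arm.line_to([*P,.18],quat(A),rate=.25)
print(arm.line_to([*P,.111],rate=.12,threshold=10)); move_gripper(.05,50); st()
arm.line_to([*P,.15],rate=.06); arm.line_to([*P,.44],rate=.2); st()
arm.line_to([.55,.12,.44],quat(-7),rate=.06)
arm.line_to([*NEST,.44],quat(-94.7),rate=.06); st()
arm.line_to([*NEST,.335],rate=.15); st()
c='scene'; s=snap(c,c+'15'); np.savez(c+'15.npz',f=s['frame'],w=cloud(s))
print('held');held('scene15.npz',.302,np.array([.5951,.0036])); print('below');held('scene15.npz',.181,np.array([.5951,.0036]))
```

```text
[array([ 0.32,  0.43,  1.8 , -0.  ,  0.91, -1.08]), array([ 0.32,  0.21,  1.26, -0.  ,  1.67, -1.08]), array([ 0.09,  0.21,  1.26, -0.  ,  1.67,  0.21]), array([-0.11,  0.26,  1.2 , -0.  ,  1.68,  1.54])]
False
t 95.4333 F [-0.3  1.3  6.2] w 0.0655 p [0.5109 0.24   0.1123]
t 97.8333 F [ 0.7 -0.7 -2.8] w 0.0655 p [0.5097 0.2395 0.4387]
t 102.3083 F [-0.1  0.5 -1.8] w 0.0654 p [0.5924 0.0032 0.44  ]
t 103.1583 F [ 0.1  0.2 -2.6] w 0.0656 p [0.5931 0.003  0.336 ]
held
scene15.npz blue 271 L [-0.0907 -0.0826  0.1033  0.1048] T [-0.0331  0.0319] z [0.2946 0.3063]
   end 1 T range [-0.0304  0.0314] L outer [0.0984 0.1028 0.1046]
   end -1 T range [0.0144 0.0305] L outer [0.0867 0.091  0.0917]
scene15.npz yellow 61 L [-0.1006 -0.0993 -0.0922 -0.0905] T [-0.0277  0.03  ] z [0.3011 0.305 ]
   end -1 T range [-0.0268  0.0294] L outer [0.0956 0.0989 0.1   ]
below
scene15.npz blue 155 L [-0.0986 -0.0969  0.0866  0.0887] T [-0.0328  0.0321] z [0.1738 0.1844]
   end 1 T range [-0.0325  0.0316] L outer [0.0856 0.0878 0.0902]
   end -1 T range [-0.0101  0.0258] L outer [0.0923 0.0982 0.0992]
scene15.npz yellow 89 L [0.0962 0.097  0.1041 0.1048] T [-0.0319  0.0315] z [0.181  0.1855]
   end 1 T range [-0.0318  0.0308] L outer [0.1009 0.1033 0.1044]
```

Run:
```python
from ax import *
lower(.173); move_gripper(.085); st()
arm.line_to([*NEST,.40],rate=.2)
t=NEST-U*.23
arm.line_to([*t,.42],rate=.25)
c='scene'; s=snap(c,c+'16'); np.savez(c+'16.npz',f=s['frame'],w=cloud(s))
held('scene16.npz',.251,np.array([.5951,.0036]))
t=np.radians(15)
from t import Rr
v=np.array([-U[1],U[0],0])
q=(Rr.from_rotvec(-t*v)*Rr.from_quat(np.roll(quat(-94.7),-1)))
print('tool z',q.apply([0,0,1]).round(3))
for a in (85.3,-94.7):
  q=(Rr.from_rotvec(-t*v)*Rr.from_quat(np.roll(quat(a),-1))).as_quat(); Q=[q[3],*q[:3]]
  for L in (-.24,-.01):
    p=NEST+U*L; k=planner.inverse_kinematics([*p,.134],Q); print(a,L,None if k is None else np.round(k,2))
cv2.imwrite('pics/c11.png',cv2.resize(cv2.imread('pics/scene16.png')[100:400,120:420],None,fx=1.6,fy=1.6))
```

```text
False
True
t 104.1083 F [-0.2 -0.4  4.3] w 0.0651 p [0.5934 0.0028 0.2852]
t 104.45 F [ 0.1 -0.  -0.5] w 0.0848 p [0.5924 0.003  0.2834]
scene16.npz blue 334 L [-0.0912 -0.0872  0.1038  0.105 ] T [-0.0306  0.0321] z [0.2437 0.255 ]
   end 1 T range [-0.0301  0.0309] L outer [0.0987 0.1036 0.105 ]
   end -1 T range [-0.0306  0.0292] L outer [0.0863 0.0908 0.0927]
scene16.npz yellow 82 L [-0.0996 -0.0991 -0.0918 -0.0913] T [-0.0316  0.0288] z [0.2508 0.2551]
   end -1 T range [-0.0315  0.0273] L outer [0.0955 0.0987 0.0994]
tool z [ 0.258 -0.021 -0.966]
85.3 -0.24 [-0.15  0.05  2.35  0.04  0.49 -1.67]
85.3 -0.01 [-0.12  0.35  1.91  0.02  0.63 -1.62]
-94.7 -0.24 [-0.15  0.05  2.35  0.04  0.49  1.48]
-94.7 -0.01 [-0.12  0.35  1.91  0.02  0.63  1.52]
```

View pics/c11.png

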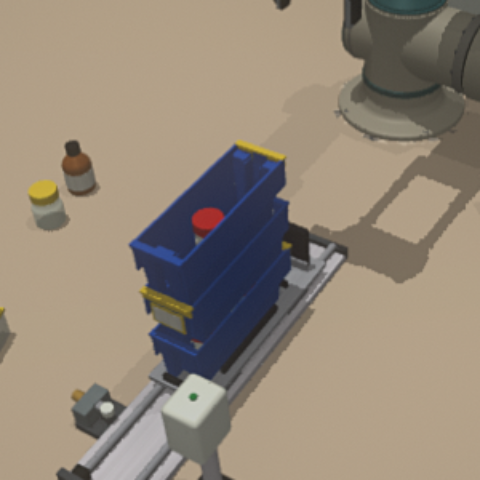

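Run:
```python
from ax import *
v=np.array([-U[1],U[0],0]); q=(Rr.from_rotvec(-np.radians(15)*v)*Rr.from_quat(np.roll(quat(-94.7),-1))).as_quat(); Q=[q[3],*q[:3]]
L=lambda l,z:[*(NEST+U*l),z]
move_gripper(0.0,40)
arm.move_pose(L(-.245,.30),Q); arm.line_to(L(-.245,.134),rate=.15); st()
print('contact',arm.line_to(L(-.15,.134),rate=.04,threshold=2.5)); st()
print('stop',arm.line_to(L(-.01,.134),rate=.035,threshold=22)); st()
print('L now',(np.array(status.current_ee_pos())[:2]-NEST)@U)
s=snap('scene','scene17'); np.savez('scene17.npz',f=s['frame'],w=cloud(s))
```

```text
t 108.925 F [-0.3 -0.3  0.4] w 0.0002 p [0.3493 0.0229 0.1346]
contact True
t 110.475 F [-0.  -1.3  0.6] w -0.0 p [0.4152 0.0175 0.1336]
stop True
t 113.2917 F [0.8 0.2 0.3] w -0.0002 p [0.5143 0.0096 0.1324]
L now -0.07845263989354427
```

Run:
```python
from ax import *
L=lambda l,z:[*(NEST+U*l),z]
for thr in (20,30):
    print('stop',arm.line_to(L(-.01,.134),rate=.03,threshold=thr)); st(); print('L now',(np.array(status.current_ee_pos())[:2]-NEST)@U)
arm.line_to(L(-.20,.134),rate=.15); arm.line_to(L(-.24,.32),rate=.2)
arm.move_pose([.3,-.35,.33],quat(NY))
for c in ['scene','top']: s=snap(c,c+'18'); np.savez(c+'18.npz',f=s['frame'],w=cloud(s))
d=np.load('top18.npz'); f,w=d['f'],d['w']; print([ (p[0],p[1]) for p in pots(f,w)])
g=masks(f)['yellow']&(w[...,2]>.1); print('yel',w[g&(w[...,1]>-.1)&(w[...,1]<.1)].mean(0))
d0=np.load('top9.npz')
for n in ('top0','top18'):
    d=np.load(n+'.npz'); f,w=d['f'],d['w']
    g=(f.max(2)<60)&(abs(w[...,1])<.06)&(w[...,0]>.4)&(w[...,0]<.7)&(w[...,2]>.08)&(w[...,2]<.105); print(n,'plate',np.median(w[g],0).round(4))
a=cv2.imread('pics/scene18.png')[150:430,120:420]; b=cv2.imread('pics/top18.png')[30:310,200:500]
cv2.imwrite('pics/c12.png',cv2.resize(np.hstack([a,b]),None,fx=1.33,fy=1.33,interpolation=cv2.INTER_CUBIC))
```

```text
stop True
t 114.1917 F [0.2 0.7 0.1] w -0.0 p [0.5163 0.0098 0.1286]
L now -0.07649035297443105
stop True
t 115.3583 F [ 0.7 -0.4  0.8] w -0.0001 p [0.5357 0.0084 0.1269]
L now -0.057092731613226776
[(array([ 0.7257, -0.0048]), np.float64(0.237))]
yel [6.13253555e-01 2.49215177e-05 2.49160147e-01]
top0 plate [0.4429 0.0153 0.0973]
top18 plate [0.5624 0.0058 0.0972]
```

View pics/c12.png

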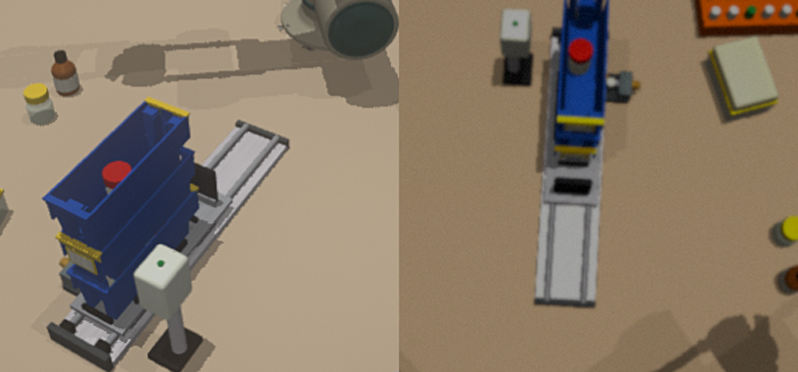

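Run:
```python
from ax import *
v=np.array([-U[1],U[0],0]); q=(Rr.from_rotvec(-np.radians(15)*v)*Rr.from_quat(np.roll(quat(-94.7),-1))).as_quat(); Q=[q[3],*q[:3]]
L=lambda l,z:[*(NEST+U*l),z]
arm.move_pose(L(-.20,.30),Q); arm.line_to(L(-.16,.134),rate=.15)
arm.line_to(L(-.07,.134),rate=.08,threshold=6)
import threading
for thr in (20,32):
    print('stop',arm.line_to(L(-.02,.134),rate=.02,threshold=thr)); st(); print('L',(np.array(status.current_ee_pos())[:2]-NEST)@U)
arm.line_to(L(-.20,.134),rate=.15); arm.line_to(L(-.24,.32),rate=.2)
arm.move_pose([.3,-.35,.33],quat(NY))
for c in ['scene','top']: s=snap(c,c+'19'); np.savez(c+'19.npz',f=s['frame'],w=cloud(s))
for n in ('top18','top19'):
    d=np.load(n+'.npz'); f,w=d['f'],d['w']
    g=(f.max(2)<60)&(abs(w[...,1])<.06)&(w[...,0]>.4)&(w[...,0]<.75)&(w[...,2]>.08)&(w[...,2]<.105); print(n,'plate',np.median(w[g],0).round(4))
```

```text
stop True
t 125.5083 F [-0.2  0.5 -1.6] w 0.0001 p [0.5322 0.0082 0.1315]
L -0.060545587279926025
stop True
t 126.4667 F [ 0.   0.9 -0. ] w -0.0001 p [0.5342 0.0084 0.1283]
L -0.05859964987973325
top18 plate [0.5624 0.0058 0.0972]
top19 plate [0.5626 0.0057 0.0968]
```

Run:
```python
from ax import *
C=np.array([.5951,.0036])+U*.1195
held('scene19.npz',.251,C); held('scene19.npz',.181,C); held('scene19.npz',.111,C)
print(job.hand_in())
```

```text
scene19.npz blue 491 L [-0.0929 -0.0901  0.1021  0.103 ] T [-0.033  0.032] z [0.2433 0.2542]
   end 1 T range [-0.0323  0.0309] L outer [0.0971 0.1021 0.103 ]
   end -1 T range [-0.0297  0.0292] L outer [0.0878 0.0921 0.0935]
scene19.npz yellow 109 L [-0.1024 -0.1006 -0.093  -0.0924] T [-0.0323  0.0294] z [0.2507 0.2548]
   end -1 T range [-0.032   0.0282] L outer [0.097  0.1001 0.1019]
scene19.npz blue 117 L [-0.0275 -0.0211  0.0796  0.0875] T [-0.0257  0.0326] z [0.1751 0.1844]
   end 1 T range [-0.0086  0.0305] L outer [0.0837 0.0885 0.0889]
scene19.npz yellow 68 L [0.0941 0.0949 0.1023 0.1026] T [-0.0336  0.0303] z [0.1805 0.1848]
   end 1 T range [-0.0332  0.0301] L outer [0.0998 0.1018 0.1025]
scene19.npz blue 116 L [-0.049  -0.0163  0.1021  0.1024] T [-0.0339  0.0323] z [0.1098 0.1142]
   end 1 T range [-0.0336  0.0317] L outer [0.0999 0.102  0.1024]
yellow none
the job is handed in; nothing more can be done
None
```

I handed the job in with all three totes in one locked stack, four pots loaded 2/1/1 from the bottom, and the carrier pushed firmly against the stop at the reader. On the way I knocked tote2 and its pot off the stack and recovered both, so the order from the bottom is tote3, tote1, tote2; I could not check the two lower totes' pots after the push.

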